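Tare the dial scale for counting eraser caps

TASK

Get the dial scale ready for the next batch: put the eraser cap that was left on its platform back into the bin with the other caps, and set the empty steel tray gently down in the middle of the platform, upright. Then tare it: turn the knob in the middle of the dial until the zero mark lies at the tip of the pointer. Leave the other things on the table where they are.

Things in the scene. Friction and masses are not known exactly. Their poses are not given: they have to be found in the camera images.
- scale: Fixed dial scale: white wedge housing, own x -100 to +105 mm, 170 mm wide (y), 110 mm high; steel platform on top, round dial on the sloping front. Origin under it on the table; x from dial side to back, y to the dial reader's left, z up. The dial face slopes 35 deg, so its axis leans 35 deg from vertical towards own -x, and the tool must lean with it; dial centre at own (-47, 0, 73) mm.
- platform_top (a point): Centre of the platform's flat top, at own (50, 0, 150) mm of the scale when unloaded; axes as the scale's. The platform is a plate 120 mm (x) by 160 mm (y), 8 mm thick, on a damped spring: it sinks 12 mm for each kg (820 N/m), straight down.
- platform (a joint): How far the platform has sunk under its load, m: 0 empty, 0.012 with 1 kg, stop at 0.015. Set the tray down gently: the platform must not be driven past 0.013.
- pointer (a joint): Angle of the black pointer, rad: 0 points up the slope, grows clockwise as seen facing the dial, one full turn for 1 kg on the platform. It is geared to the platform and cannot be set by hand; it lies under the clear lens.
- pointer_tip (a point): Tip of the pointer, 46 mm from the dial's axis, 6 mm out from the face.
- bezel (a joint): Angle of the turning bezel, rad: 0 with the zero mark pointing up the slope, grows clockwise as seen facing the dial. No end stops; friction about 0.05 N m, stays where left. Bezel ring (124 mm across, 13 mm high), clear lens (top 10 mm out from the face), graduated ring (40 divisions of 9 deg) and central knob turn as one.
- zero_mark (a point): The zero of the graduated ring, a bold black triangle pointing inwards (the other marks are plain lines). This point is 46 mm from the dial's axis, 6 mm out from the face, so that it meets pointer_tip when the dial reads zero.
- knob_grip (a point): On the dial's axis, 34 mm out from the face: a good place for the point between the finger pads. The knob, black, round and fluted, 32 mm in diameter, stands from 10 mm (lens) to 36 mm out from the face and turns the bezel. The point's z points out of the dial along its axis, its x to the zero mark.
- tray: Empty dark steel parts tray, an open box 62 mm (own x) by 118 mm (own y) by 36 mm high, walls and floor 3 mm, between 0.15 and 0.3 kg, standing on the table to one side of the scale. Origin at the centre of its underside.
- cap: The eraser cap left on the platform: black rubber, round with a domed top, 28 mm in diameter (29 at the rib near the foot), 36 mm high, about 30 g, standing upright. Origin at the centre of its underside.
- cap_middle (a point): Middle of that cap, 18 mm above its underside.
- bin: Grey plastic bin for the caps, fixed to the table on the other side of the scale from the tray: 130 x 130 mm, 50 mm high, walls and floor about 4 mm, open at the top. Origin at the centre of its underside. Two more caps stand in it near its own +x wall (x about 38, y about +33 and -33 mm); the half towards own -x is free.
- barrel: Bystander: lime green pencil barrel, 115 mm long, 11 mm thick, lying on the table between the robot and the scale. Origin under its middle.
- spring_tube: Bystander: silver spring housing tube, 24 mm in diameter, 46 mm high, standing on the table. Origin at its foot.
- stopper: Bystander: cobalt glass bottle stopper, 40 mm in diameter, 43 mm high, standing on the table. Origin at its foot.
- slide_gauge: Bystander: wooden slide gauge with a sliding jaw, 200 mm long, up to 19 mm high, lying beyond the scale. Origin under the middle of its beam, which runs along own x; the jaws reach 64 mm towards own +y.
- lead_box: Bystander: small cardboard box 50 x 90 x 22 mm beyond the scale. Origin under its middle.
There are look-alikes about, which are no part of the job. Several things have the shape of the tray; the one meant has the colours described above.

How it is judged:
By the outcome, as a careful person would: the job done as asked, in the order asked, and still so for the second after the job is handed in, with the robot touching nothing.
It also fails if it takes over 72 s, if anything falls off the work surface, if the arm or the gripper's body presses on something with over 40 N, if the wrist force passes 120 N, or if a joint passes its speed limit or range.

ROBOT

A 7-joint arm with a two-finger parallel gripper is mounted at the origin on the work surface. World frame = base frame: x ahead of the robot, y to its left, z up, the work surface at z = 0. Lengths are in m, angles in rad, forces in N, time in s.
With the tool pointing down it reaches from about 0.425 to 1.025 m from the base axis. Payload 3.6 kg.
Tool frame: the origin (TCP) lies midway between the tips of the shut fingers; the grasp point (between the pads) lies 19 mm behind it; z points along the fingers, y is the line along which they close (so a half turn about z gives the same grasp; the last joint's range is limited). The gripper opens to 85 mm and grips with 20 to 120 N. Pads are 22 mm wide; open, the fingers measure 114 mm over their backs; the gripper's body (76 mm by 85 mm) begins 54 mm behind the grasp point. The pads swing forward as they close: fully open they stand 13 mm farther back than shut.
Start: joints at [-1.264, 0.591, 0.048, 1.609, -0.033, 0.943, -0.034], TCP at [0.283, 0.668, 0.204] pointing down, gripper open.
Joint ranges: [-2.69, 2.69], [-0.47, 2.24], [-1.27, 1.36], [0.19, 2.51], [-1.53, 4.68], [0.08, 2.07], [-3.09, 3.09]. Speed limits (rad/s): [2.57, 2.57, 3.14, 3.14, 3.14, 3.14, 3.14].

INTERFACE

Orientations are given as a unit quaternion [w, x, y, z].
In Python, from rig import sensors, vision, order gives the robot as it stands.
- The arm moves only by the shell command python3 -m pendant 'ROWS' [FORCE]. ROWS is JSON, one flat list of numbers, 7 for each row, row after row: the turn, a rotation vector about the tool's x, y, z as a fraction of full scale, then the shift along the tool's x, y, z as a fraction of full scale, then the opening, from -1 (shut) to 1 (fully open). A call has 1 to 20 rows; each row is the pose to reach, as a shift and turn from the pose commanded when the call began, along the tool's axes at that moment; what a row does not reach only later rows make up. Full scale, the value 1, is 50 cm for a shift and 90 degrees for a turn. A row lasts 1/8 s, in which the tool goes at most 62.5 mm and 10.7 degrees, less where a joint would pass 70% of its speed; a pose out of reach is approached as far as the arm can. A call with a number of a shift or a turn outside -1 to 1 is refused whole. A call with a gripper value outside its range is refused whole. The fingers move at their own pace and stop on an object; FORCE is the grip in N (left out, the last holds). Time passes only in rows, so rows that repeat a pose let the fingers close. It gives the time, the measured TCP pose, the force, the opening and the grip force at its end, in the units of the state.
- sensors.get_obs(): the state, without advancing time (a new reading comes with each control period).
- vision.snapshot(name): name is "scene" or "top"; returns a dict with "img" (400x640x3 uint8, blue, green, red), "z_map" (400x640 float32, m along the optical axis (not along the pixel's ray), 0 where there is no reading), "fov_y" (degrees; the focal length in pixels is half the picture's height over the tangent of half this angle, whatever the lens; pixels are square), "cx", "cy" (the principal point, pixels), "k1" (the pictures are not rectified: a ray, as slopes to the right and down, at radius r is drawn at 1 + k1 r^2 times it, then the intrinsics apply), "R" (3x3) and "t" (3): a world point X has camera coordinates R X + t. Camera axes: x right, y down, z forward; pixel columns grow to the right and rows downward; lengths in m; the calibration is good to about 2 mm. A picture is of the moment at which its call begins.
- order.finish_job(): hands the job in; it is judged then, once.
The state is a dict: "t": time; "qpos": joint angles; "qvel": joint speeds; "effort": joint torques, N m; "tcp_pos": TCP position; "orientation": TCP orientation; "wrist_force": force on the tool from outside, world axes, zero at the start; "moment": the same for the moment, N m; "opening": opening from 0.0 (shut) to 1.0 (fully open); "grasp_force": force on a finger pad.
Only numpy, scipy, OpenCV 4.12 (cv2) and the standard library are available. Lean on these libraries where they do the work, as an engineer would, in place of code of your own. Each camera call takes 0.05 s, during which the arm holds its last target. There are 200 camera calls.

## Working session

There is one attempt and no reset: what is moved stays moved. The work goes in short steps, Python scripts to look and compute and a shell command to move; the robot and the scene stay as the last step left them, time stands still between calls to the robot, and variables do not carry over. Pictures are saved under pics/ and viewed, at most 10 in all, crops included, and the job is handed in when it is done.

```bash
ls; mkdir -p pics; cat > h.py <<'E'
import numpy as np,cv2
from rig import sensors,vision,order
def snap(n):
    s=vision.snapshot(n); h=s["img"].shape[0]
    s["f"]=h/2/np.tan(np.radians(s["fov_y"])/2)
    s["K"]=np.array([[s["f"],0,s["cx"]],[0,s["f"],s["cy"]],[0,0,1.]])
    s["R"]=np.array(s["R"]);s["t"]=np.array(s["t"]);return s
def rays(s,uv):
    p=cv2.undistortPoints(np.array(uv,float).reshape(-1,1,2),s["K"],np.array([s["k1"],0,0,0.]))[:,0]
    return -s["R"].T@s["t"], np.c_[p,np.ones(len(p))]@s["R"]
def onz(s,uv,z):
    o,d=rays(s,uv); return o+d*((z-o[2])/d[:,2])[:,None]
def onplane(s,uv,p,n):
    o,d=rays(s,uv); return o+d*(((p-o)@n)/(d@n))[:,None]
def depth(s,uv):
    o,d=rays(s,uv); z=np.array([s["z_map"][int(round(v)),int(round(u))] for u,v in uv]); return o+d*z[:,None]
def proj(s,X):
    return cv2.projectPoints(np.array(X,float).reshape(-1,1,3),cv2.Rodrigues(s["R"])[0],s["t"],s["K"],np.array([s["k1"],0,0,0.]))[0][:,0]
def cloud(s):
    h,w=s["z_map"].shape; u,v=np.meshgrid(np.arange(w),np.arange(h))
    o,d=rays(s,np.c_[u.ravel(),v.ravel()]); return (o+d*s["z_map"].ravel()[:,None]).reshape(h,w,3)
E
python3 - <<'E'
from h import *
for n in ("scene","top"):
    s=snap(n); cv2.imwrite(f"pics/{n}0.png",s["img"]); print(n,s["f"],s["k1"],-s["R"].T@s["t"],s["R"][2])
print(sensors.get_obs())
E
```

```text
pics
scene 494.37278912401933 0.03284654196464696 [ 1.67078934 -0.10428944  1.08896886] [-0.75687426  0.13914959 -0.63857556]
top 436.23319498576006 0.038378194063501805 [0.4279089  0.08944353 1.19744655] [ 0.10617808 -0.00118221 -0.99434643]
{'t': 0.1, 'qpos': array([-1.26350425,  0.59206138,  0.04828458,  1.60972755, -0.03328962,
        0.94270681, -0.03365266]), 'qvel': array([ 0.00053808, -0.00068337,  0.00187442, -0.00365408, -0.00075223,
       -0.00205483,  0.00049167]), 'effort': array([ 4.20579978e-03, -5.49998939e+01,  1.55324422e+00, -1.98827291e+01,
        9.70788096e-03,  3.82799553e-03, -1.10183129e-05]), 'tcp_pos': array([0.282521  , 0.66679075, 0.20301773]), 'orientation': array([-1.51583595e-04,  1.98984229e-01,  9.80002130e-01, -1.03844217e-03]), 'wrist_force': array([-0.18797514,  0.17248799,  0.77375955]), 'moment': array([-0.03259132,  0.03036535,  0.02880479]), 'grasp_force': 0.0, 'opening': 0.9992530857950361}
```

View pics/scene0.png

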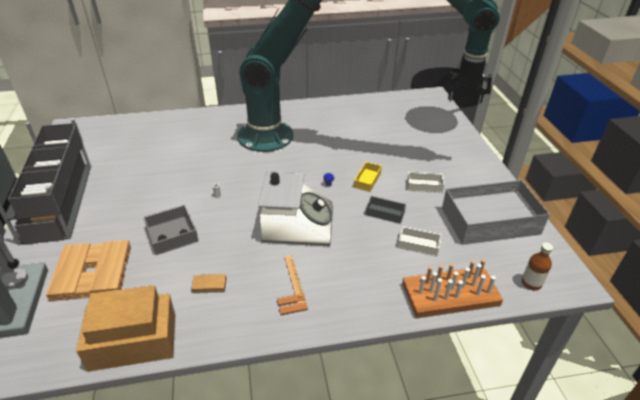

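View pics/top0.png

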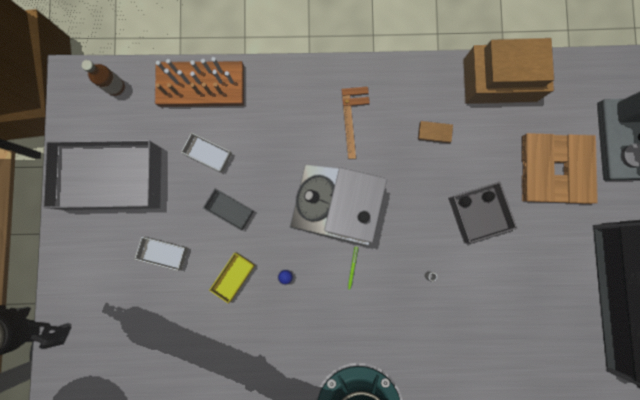

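The scene shows dark candidates. For the tray, in the top view: dark tray (230,208), white trays (208,152) and (162,253), yellow tray (233,277), and a large grey box (102,176). By the description I choose the dark one at (230,208). For the cap: the one on the platform at (363,217), with the two in the bin at (465,202) and (488,197). The bin is at (482,213) and the scale at (338,205), its dial facing left (+y).

```bash
python3 - <<'E'
from h import *
s=snap("top");C=cloud(s);im=s["img"]
def rect(m,nm):
    P=C[m][:,:2]; (c,wh,a)=cv2.minAreaRect((P*1000).astype(np.float32)); print(nm,m.sum(),np.round(c,1),np.round(wh,1),round(a,2), "z",np.percentile(C[m][:,2],[5,50,95]).round(4))
v,u=np.mgrid[:400,:640]
def box(u0,u1,v0,v1): return (u>=u0)&(u<u1)&(v>=v0)&(v<v1)
z=C[...,2]
b=box(325,395,160,250); rect(b&(z>.143)&(z<.160),"plat")
m=b&(z>.165); rect(m,"cap"); m=b&(z>.180); print(C[m].mean(0))
rect(box(200,260,185,235)&(z>.028)&(z<.05),"tray rim"); rect(box(200,260,185,235)&(z>.012)&(z<.05),"tray")
rect(box(440,525,175,250)&(z>.043)&(z<.06),"bin rim")
m=box(440,525,175,250)&(z<.043)&(z>.02); n,l,st,ce=cv2.connectedComponentsWithStats(m.astype(np.uint8))
for i in range(1,n):
    if st[i,4]>15: print("binobj",ce[i],st[i,4],C[l==i].mean(0))
m=box(290,335,170,235)&(z>.05)&(z<.125); rect(m,"dial")
cv2.imwrite("pics/dial.png",cv2.hconcat([cv2.resize(im[165:245,285:395],None,fx=4,fy=4,interpolation=cv2.INTER_CUBIC),cv2.resize(im[185:235,200:260],(360,320),interpolation=cv2.INTER_CUBIC)]))
q=snap("scene");cv2.imwrite("pics/dial_s.png",cv2.resize(q["img"][160:255,245:345],None,fx=6,fy=6,interpolation=cv2.INTER_CUBIC))
E
```

```text
plat 3166 [523.8   5. ] [120.2 162.4] 75.51 z [0.1456 0.1488 0.1521]
cap 128 [469.5  35.9] [ 26.2 132.9] 26.69 z [0.1748 0.1832 1.1974]
[0.48222955 0.00571429 0.35775335]
tray rim 185 [527.4 339.2] [121.9  65.1] 59.69 z [0.03   0.0347 0.0388]
tray 264 [527.4 339.2] [121.9  65.1] 59.69 z [0.0137 0.0334 0.0386]
bin rim 365 [ 507.1 -340.6] [132.6 132.6] 16.4 z [0.0445 0.0483 0.0522]
binobj [504.48192771 205.46987952] 166 [ 0.52405774 -0.40007459  0.03156067]
binobj [488.96190476 195.41904762] 105 [ 0.55126908 -0.35971504  0.03440872]
binobj [458.85496183 218.89312977] 131 [ 0.49021848 -0.27776293  0.03158289]
binobj [465.44660194 201.        ] 103 [ 0.53732388 -0.29660323  0.03500607]
dial 1842 [539.9 105.1] [ 99.1 170.8] 88.64 z [0.0543 0.0856 0.1075]
```

View pics/dial.png

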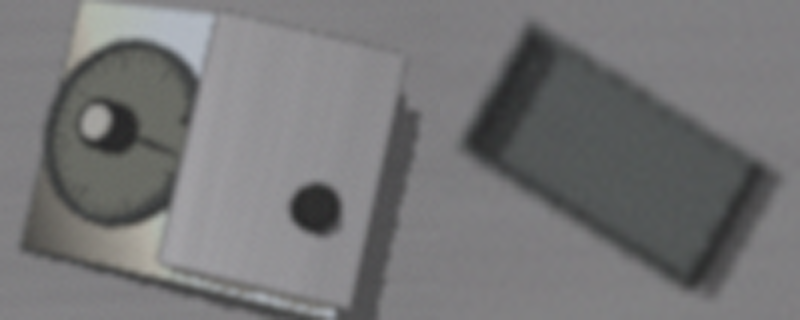

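View pics/dial_s.png

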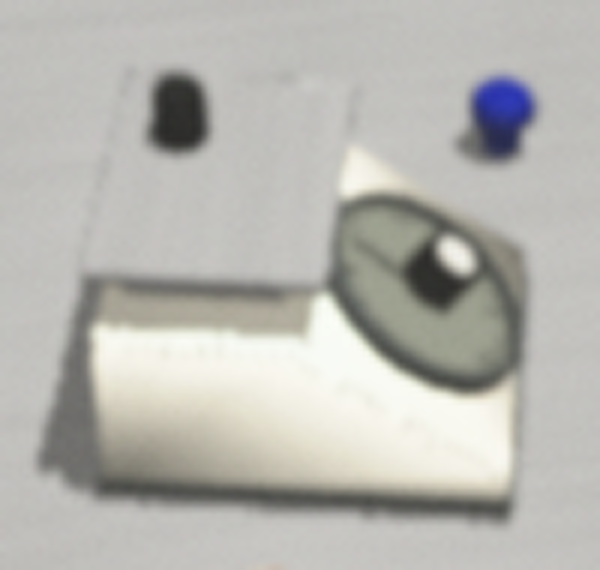

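In the dial crops the top view shows the fluted knob at crop (105,125), the pointer running right-down to about (175,152), and a dark zero mark peeking from under the platform edge near (183,120). The tray crop shows a dark open box with no other colour, which confirms the choice.

```bash
cat >> h.py <<'E'
from scipy.spatial.transform import Rotation as Ro
TH=np.radians(-104.49); SX=np.array([np.cos(TH),np.sin(TH),0]); SY=np.array([-SX[1],SX[0],0])
PL=np.array([.5238,.005,.15]); O=PL-.05*SX-[0,0,.15]
def S(x,y,z): return O+x*SX+y*SY+np.array([0,0,z])
N=np.array([0,0,np.cos(np.radians(35))])-np.sin(np.radians(35))*SX; UP=np.cos(np.radians(35))*SX+np.array([0,0,np.sin(np.radians(35))])
DC=S(-.047,0,.073)
def cur():
    o=sensors.get_obs(); w,x,y,z=o["orientation"]; return np.array(o["tcp_pos"]),Ro.from_quat([x,y,z,w]),o
def plan(pos,ydeg=None,R=None):
    p,r,o=cur()
    if R is None:
        a=np.radians(ydeg); y=np.array([np.cos(a),np.sin(a),0]); zz=np.array([0,0,-1.]); R=Ro.from_matrix(np.c_[np.cross(y,zz),y,zz])
    tr=(r.inv()*R).as_rotvec()/(np.pi/2); print("turn",tr.round(3),"shift",(r.inv().apply(np.array(pos)-p)/.5).round(3),"up=",r.inv().apply([0,0,.1]).round(3)/.5,"rot rows",np.ceil(np.linalg.norm(tr)*90/10.7))
E
python3 - <<'E'
from h import *
s=snap("top");C=cloud(s);v,u=np.mgrid[:400,:640]
m=(C[...,2]>.168)&(C[...,2]<.2)&(u>345)&(u<385)&(v>200)&(v<235)
print(m.sum(),C[m].mean(0),C[m].max(0),C[m].min(0))
d=(s["img"].max(2)<70)&(u>345)&(u<385)&(v>200)&(v<235)&(C[...,2]>.16); (c,r)=cv2.minEnclosingCircle(np.argwhere(d)[:,::-1].astype(np.float32)); print(c,r,onz(s,[c],.175))
q=snap("scene");im=q["img"]; v,u=np.mgrid[:400,:640];d=(im.max(2)<80)&(u>265)&(u<285)&(v>168)&(v<190); D=cloud(q)[d]; D=D[(D[:,2]>.155)&(D[:,2]<.19)];print(len(D),D.min(0),D.max(0))
x,y=C[m].mean(0)[:2]; w=np.array([x,y,0])-O; print("own",w@SX,w@SY)
plan([x,y,.24],-14.5)
E
```

```text
111 [ 0.49309219 -0.01136773  0.18184024] [5.07035390e-01 3.94189835e-04 1.88900873e-01] [ 0.48080084 -0.02575148  0.16922573]
(363.5, 216.5) 5.700977325439453 [[ 0.49170457 -0.01047016  0.175     ]]
78 [ 0.48578545 -0.02322902  0.15538599] [ 0.51361703 -0.00126878  0.18851168]
own 0.07353052468314986 -0.025635653082443352
turn [-0.     0.     0.906] shift [-0.917 -1.086 -0.072] up= [-0.  -0.  -0.2] rot rows 8.0
```

```bash
python3 -m pendant '[0,0,0.906,-0.6,-0.7,-0.2,0.5, 0,0,0.906,-0.6,-0.7,-0.2,0.5, 0,0,0.906,-0.6,-0.7,-0.2,0.5, 0,0,0.906,-0.6,-0.7,-0.2,0.5, 0,0,0.906,-0.6,-0.7,-0.2,0.5, 0,0,0.906,-0.6,-0.7,-0.2,0.5, 0,0,0.906,-0.6,-0.7,-0.2,0.5, 0,0,0.906,-0.6,-0.7,-0.2,0.5, 0,0,0.906,-0.6,-0.7,-0.2,0.5, 0,0,0.906,-0.6,-0.7,-0.2,0.5]' 40
python3 - <<'E'
from h import *
plan([.494,-.012,.24],-14.5)
plan([.494,-.012,.155],-14.5)
E
```

```text
t: 1.55
tcp_pos: [0.4221, 0.2292, 0.3041]
orientation: [-0.0, 0.79, 0.613, 0.0]
wrist_force: [-0.0, 0.1, -0.6]
opening: 0.751
grasp_force: 0.0
turn [-0.    -0.     0.001] shift [-0.432  0.259  0.128] up= [ 0.  -0.  -0.2] rot rows 1.0
turn [-0.    -0.     0.001] shift [-0.432  0.259  0.298] up= [ 0.  -0.  -0.2] rot rows 1.0
```

```bash
python3 -m pendant '[0,0,0,-0.432,0.259,0.1,0.5, 0,0,0,-0.432,0.259,0.1,0.5, 0,0,0,-0.432,0.259,0.1,0.5, 0,0,0,-0.432,0.259,0.1,0.5, 0,0,0,-0.432,0.259,0.1,0.5, 0,0,0,-0.432,0.259,0.1,0.5, 0,0,0,-0.432,0.259,0.2,0.5, 0,0,0,-0.432,0.259,0.25,0.5, 0,0,0,-0.432,0.259,0.298,0.5, 0,0,0,-0.432,0.259,0.298,0.5]'
python3 - <<'E'
from h import *
plan([.494,-.012,.155],-14.5)
s=snap("top");cv2.imwrite("pics/g1.png",cv2.resize(s["img"][150:260,280:420],None,fx=5,fy=5,interpolation=cv2.INTER_CUBIC))
s=snap("scene");cv2.imwrite("pics/g1s.png",cv2.resize(s["img"][100:220,200:360],None,fx=5,fy=5,interpolation=cv2.INTER_CUBIC))
E
```

```text
t: 2.8
tcp_pos: [0.4924, -0.0101, 0.1537]
orientation: [-0.002, 0.789, 0.614, -0.001]
wrist_force: [0.1, 0.4, -0.1]
opening: 0.751
grasp_force: 0.0
turn [-0.003  0.     0.003] shift [-0.003  0.004 -0.003] up= [-0.  -0.  -0.2] rot rows 1.0
```

View pics/g1s.png

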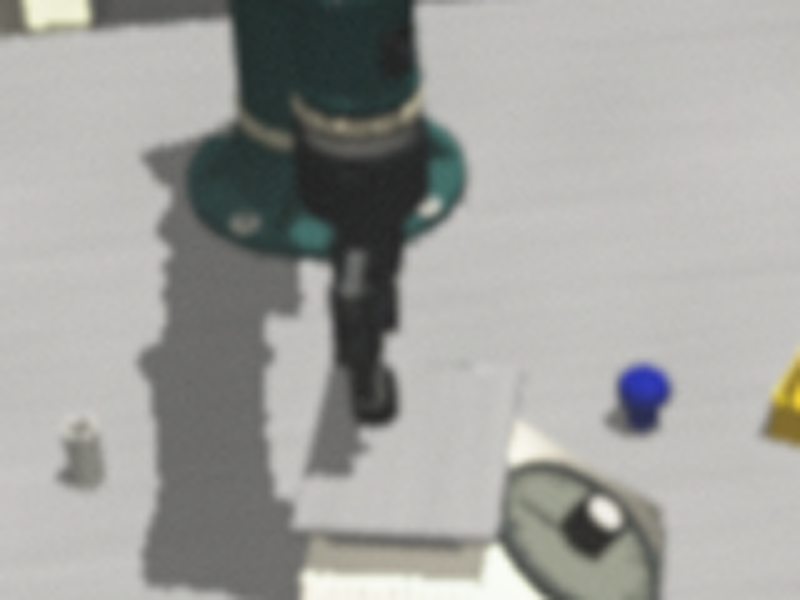

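The gripper straddles the cap (crop 375,395) on the platform. Close and lift.

```bash
python3 -m pendant '[0,0,0,0,0,-0.002,-1, 0,0,0,0,0,-0.002,-1, 0,0,0,0,0,-0.002,-1, 0,0,0,0,0,-0.002,-1, 0,0,0,0,0,-0.002,-1, 0,0,0,0,0,-0.002,-1]' 40 && python3 -m pendant '[0,0,0,0,0,-0.1,-1, 0,0,0,0,0,-0.2,-1, 0,0,0,0,0,-0.2,-1]'
python3 - <<'E'
from h import *
B=np.array([.5071,-.3406,0]);bx=np.array([np.cos(np.radians(16.4)),np.sin(np.radians(16.4)),0])
P=B-.028*bx; print(P)
plan(P+[0,0,.2],-73.6); plan(P+[0,0,.014],-73.6)
E
```

```text
t: 3.65
tcp_pos: [0.4939, -0.0134, 0.1562]
orientation: [0.0, 0.791, 0.612, 0.0]
wrist_force: [-0.8, 0.6, 2.6]
opening: -0.001
grasp_force: 1.9
t: 4.03
tcp_pos: [0.497, -0.0137, 0.2593]
orientation: [0.002, 0.791, 0.612, 0.004]
wrist_force: [-0.8, 0.8, -0.4]
opening: -0.003
grasp_force: 0.0
[ 0.48023921 -0.34850556  0.        ]
turn [ 0.004 -0.004  0.657] shift [-0.657  0.134  0.118] up= [ 0.     0.002 -0.2  ] rot rows 6.0
turn [ 0.004 -0.004  0.657] shift [-0.658  0.131  0.49 ] up= [ 0.     0.002 -0.2  ] rot rows 6.0
```

Fingers closed empty: the cap was missed. Look again.

```bash
python3 - <<'E'
from h import *
s=snap("top");q=snap("scene")
cv2.imwrite("pics/m1.png",cv2.hconcat([cv2.resize(s["img"][150:260,300:400],(400,440),interpolation=cv2.INTER_CUBIC),cv2.resize(q["img"][130:240,230:330],(400,440),interpolation=cv2.INTER_CUBIC)]))
E
```

```text
(no output)
```

View pics/m1.png

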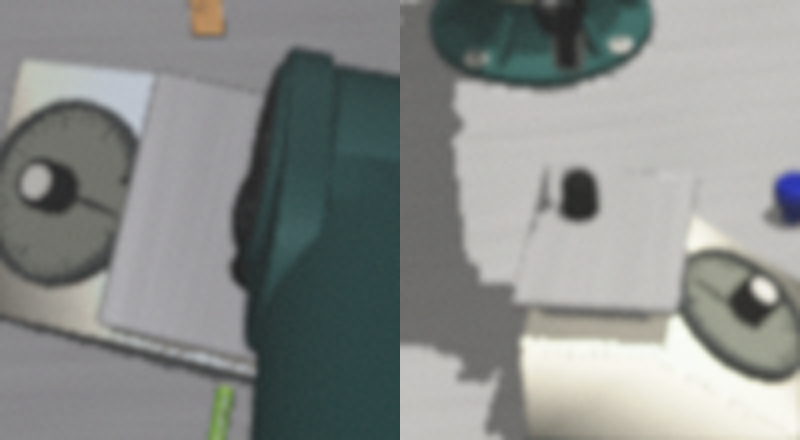

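The cap still stands upright at about scene pixel (274,179). Locate it with the scene camera ray.

```bash
python3 - <<'E'
from h import *
s=snap("scene");im=s["img"];v,u=np.mgrid[:400,:640]
d=(im.max(2)<90)&(u>264)&(u<290)&(v>168)&(v<192)
n,l,st,ce=cv2.connectedComponentsWithStats(d.astype(np.uint8));i=1+st[1:,4].argmax();print(st[i],ce[i])
print(onz(s,[ce[i]],.168)); D=cloud(s)[l==i];print(np.median(D,0))
D=D[(abs(D[:,2]-.172)<.012)];print(D.min(0),D.max(0))
# platform corners check
P=np.array([S(x,y,.15) for x in(-.01,.11) for y in(-.08,.08)]);print(P.round(3),proj(s,P).round(1)); print(proj(s,[S(-.047,0,.073)+.036*N]))
print(cur()[0])
E
```

```text
[271 173   8  12  86] [274.36046512 178.59302326]
[[ 0.49569084 -0.0120041   0.168     ]]
[ 0.50324615 -0.01252611  0.17456414]
[ 0.4871109  -0.02360753  0.16098872] [ 0.51224116 -0.00083037  0.18341199]
[[ 0.461  0.083  0.15 ]
 [ 0.616  0.043  0.15 ]
 [ 0.431 -0.033  0.15 ]
 [ 0.586 -0.073  0.15 ]] [[303.7 173.2]
 [298.7 207.1]
 [265.5 171.3]
 [257.2 204.9]]
[[320.34345957 202.42170124]]
[ 0.49298527 -0.01307065  0.25516111]
```

```bash
python3 - <<'E'
from h import *
s=snap("scene");p,r,o=cur();print(p,o["opening"],o["qvel"].round(3),o["wrist_force"],r.apply([0,0,1]).round(3))
print("proj tcp",proj(s,[p,p+[0,0,.02],p+[0,0,.04]]))
C=cloud(s);v,u=np.mgrid[:400,:640]
m=(abs(C[...,0]-p[0])<.03)&(abs(C[...,1]-p[1])<.04)&(C[...,2]>.2)&(C[...,2]<.36)
z=C[m];print(len(z),z[:,2].min()); 
for a in np.arange(.2,.36,.01):
    k=z[(z[:,2]>=a)&(z[:,2]<a+.01)]
    if len(k): print(round(a,2),len(k),k.min(0).round(3),k.max(0).round(3))
E
```

```text
[ 0.49269098 -0.01309454  0.25477237] 0.0002171445986615269 [ 0.003  0.007 -0.003  0.002  0.002  0.003 -0.002] [-0.65155223  0.11307492 -0.56619948] [-0.003 -0.    -1.   ]
proj tcp [[272.42572768 154.50140033]
 [272.07215207 148.81729445]
 [271.71174701 143.02912437]]
117 0.27920709325282056
0.27 1 [ 0.494 -0.022  0.279] [ 0.494 -0.022  0.279]
0.28 13 [ 0.496 -0.025  0.282] [ 0.505 -0.005  0.29 ]
0.29 21 [ 0.496 -0.025  0.291] [ 0.51  -0.005  0.299]
0.3 21 [ 0.498 -0.024  0.3  ] [ 0.511 -0.004  0.31 ]
0.31 15 [ 0.5   -0.024  0.31 ] [ 0.512 -0.004  0.318]
0.32 10 [ 0.484 -0.027  0.324] [0.523 0.002 0.329]
0.33 10 [ 0.472 -0.027  0.331] [0.522 0.006 0.337]
0.34 7 [ 0.507 -0.009  0.341] [ 0.517 -0.004  0.349]
0.35 19 [ 0.488 -0.032  0.35 ] [0.517 0.006 0.359]
```

The depth data show the real fingertips about 24 mm short of the reported TCP (tip z≈0.279 against 0.255), so I closed only on the dome. Go deeper, in monitored steps.

```bash
python3 -m pendant '[0,0,0,0,0,-0.002,0.5, 0,0,0,0,0,-0.002,0.5, 0,0,0,0,0,-0.002,0.5, 0,0,0,0,0.002,0.1,0.5, 0,0,0,0,0.002,0.18,0.5, 0,0,0,0,0.002,0.22,0.5, 0,0,0,0,0.002,0.22,0.5]'; python3 - <<'E'
from h import *
p,r,o=cur();s=snap("scene");C=cloud(s)
m=(abs(C[...,0]-p[0])<.06)&(abs(C[...,1]-p[1])<.04)&(C[...,2]>.156)&(C[...,2]<.36);z=C[m]
for a in np.arange(.15,.24,.01):
    k=z[(z[:,2]>=a)&(z[:,2]<a+.01)]
    if len(k): print(round(a,2),len(k),k.min(0).round(3),k.max(0).round(3))
plan([.4957,-.012,.132],-14.5)
E
```

```text
t: 5.1
tcp_pos: [0.4935, -0.0136, 0.1448]
orientation: [-0.001, 0.791, 0.612, -0.002]
wrist_force: [0.3, -0.4, 0.4]
opening: 0.747
grasp_force: 0.0
0.15 7 [ 0.502 -0.024  0.156] [0.511 0.001 0.16 ]
0.16 8 [ 0.497 -0.009  0.16 ] [0.508 0.002 0.168]
0.17 15 [ 0.493 -0.02   0.17 ] [ 0.533 -0.     0.18 ]
0.18 35 [ 0.464 -0.034  0.181] [0.542 0.003 0.19 ]
0.19 20 [ 0.463 -0.034  0.19 ] [0.543 0.004 0.199]
0.2 28 [ 0.463 -0.033  0.2  ] [0.546 0.005 0.21 ]
0.21 4 [ 0.464 -0.019  0.21 ] [0.542 0.005 0.22 ]
0.22 14 [ 0.458 -0.04   0.22 ] [0.553 0.009 0.229]
0.23 20 [ 0.472 -0.039  0.23 ] [0.553 0.007 0.239]
turn [-0.001  0.    -0.   ] shift [0.004 0.001 0.028] up= [-0.  -0.  -0.2] rot rows 1.0
```

```bash
python3 -m pendant '[0,0,0,0.004,0.001,0.03,0.5, 0,0,0,0.004,0.001,0.03,0.5, 0,0,0,0.004,0.001,0.03,-1, 0,0,0,0.004,0.001,0.03,-1, 0,0,0,0.004,0.001,0.03,-1, 0,0,0,0.004,0.001,0.03,-1, 0,0,0,0.004,0.001,0.03,-1, 0,0,0,0.004,0.001,0.03,-1]' 40
```

```text
t: 6.15
tcp_pos: [0.4959, -0.0117, 0.1312]
orientation: [0.0, 0.791, 0.612, 0.0]
wrist_force: [0.8, -0.6, 1.3]
opening: 0.309
grasp_force: 39.2
```

```bash
python3 -m pendant '[0,0,0,0,0,-0.1,-1, 0,0,0,0,0,-0.2,-1, 0,0,0,0,0,-0.2,-1]'
python3 - <<'E'
from h import *
P=np.array([.4802,-.3485,0])
plan(P+[0,0,.15],-73.6); plan(P+[0,0,-.011],-73.6)
E
```

```text
t: 6.52
tcp_pos: [0.4987, -0.0121, 0.2344]
orientation: [0.002, 0.791, 0.612, 0.004]
wrist_force: [0.2, -0.4, -0.6]
opening: 0.313
grasp_force: 39.6
turn [ 0.003 -0.004  0.657] shift [-0.661  0.131  0.168] up= [ 0.     0.002 -0.2  ] rot rows 6.0
turn [ 0.003 -0.004  0.657] shift [-0.662  0.129  0.49 ] up= [ 0.     0.002 -0.2  ] rot rows 6.0
```

```bash
python3 -m pendant '[0,0,0.656,-0.661,0.134,0.1,-1, 0,0,0.656,-0.661,0.134,0.1,-1, 0,0,0.656,-0.661,0.134,0.1,-1, 0,0,0.656,-0.661,0.134,0.1,-1, 0,0,0.656,-0.661,0.134,0.1,-1, 0,0,0.656,-0.661,0.134,0.1,-1, 0,0,0.656,-0.661,0.134,0.2,-1, 0,0,0.656,-0.661,0.134,0.3,-1, 0,0,0.656,-0.661,0.134,0.3,-1]'
python3 - <<'E'
from h import *
P=np.array([.4802,-.3485,0])
plan(P+[0,0,-.011],-73.6)
s=snap("scene");q=snap("top")
cv2.imwrite("pics/b1.png",cv2.hconcat([cv2.resize(s["img"][150:260,130:230],(400,440),interpolation=cv2.INTER_CUBIC),cv2.resize(q["img"][150:260,430:530],(400,440),interpolation=cv2.INTER_CUBIC)]))
E
```

```text
t: 7.65
tcp_pos: [0.4747, -0.3456, 0.0769]
orientation: [-0.004, 0.99, 0.143, -0.004]
wrist_force: [-0.4, 0.8, -0.0]
opening: 0.305
grasp_force: 39.6
turn [-0.005  0.004  0.   ] shift [0.01  0.01  0.176] up= [-0.002 -0.002 -0.2  ] rot rows 1.0
```

View pics/b1.png

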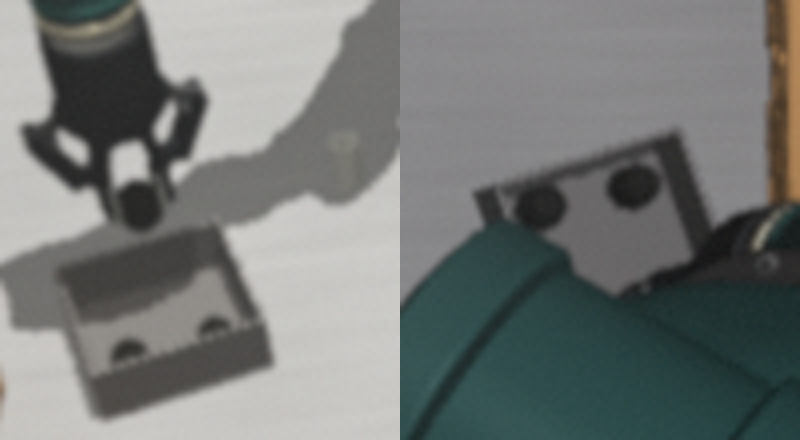

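The cap is held (left crop 137,205) just over the free half of the bin. Lower it, release, retract.

```bash
python3 -m pendant '[0,0,0,0.006,0.006,0.08,-1, 0,0,0,0.006,0.006,0.14,-1, 0,0,0,0.006,0.006,0.176,-1, 0,0,0,0.006,0.006,0.176,-1, 0,0,0,0.006,0.006,0.176,-1, 0,0,0,0.006,0.006,0.176,0.1, 0,0,0,0.006,0.006,0.176,0.1, 0,0,0,0.006,0.006,0.176,0.1, 0,0,0,0.006,0.006,0.1,0.1, 0,0,0,0.006,0.006,-0.02,0.1, 0,0,0,0.006,0.006,-0.2,0.1, 0,0,0,0.006,0.006,-0.2,0.1, 0,0,0,0.006,0.006,-0.2,0.1]'
python3 - <<'E'
from h import *
s=snap("scene")
cv2.imwrite("pics/b2.png",cv2.resize(s["img"][150:260,130:230],(400,440),interpolation=cv2.INTER_CUBIC))
C=cloud(s);p,r,o=cur()
T=np.array([.5274,.3392,0])
plan(T+[0,0,.15],-30.3)
E
```

```text
t: 9.38
tcp_pos: [0.4827, -0.3517, 0.1836]
orientation: [0.002, 0.99, 0.143, 0.002]
wrist_force: [-0.1, 0.6, -0.4]
opening: 0.549
grasp_force: 0.0
turn [ 0.001 -0.001 -0.48 ] shift [ 0.478 -1.297  0.063] up= [ 0.   0.  -0.2] rot rows 5.0
```

View pics/b2.png

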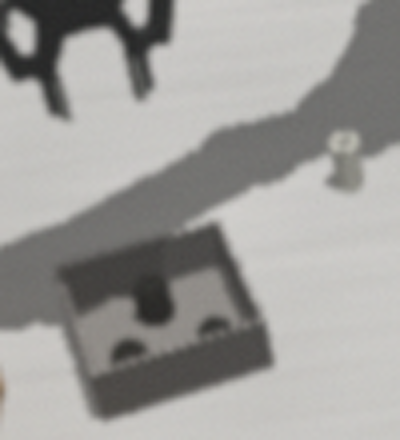

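The cap stands in the free half of the bin. On to the tray.

```bash
python3 -m pendant '[0,0,-0.4,0.24,-0.65,-0.14,1, 0,0,-0.48,0.24,-0.65,-0.14,1, 0,0,-0.48,0.24,-0.65,-0.14,1, 0,0,-0.48,0.24,-0.65,-0.14,1, 0,0,-0.48,0.24,-0.65,-0.14,1, 0,0,-0.48,0.24,-0.65,-0.14,1, 0,0,-0.48,0.24,-0.65,-0.14,1]'
python3 - <<'E'
from h import *
T=np.array([.5274,.3392,0])
plan(T+[0,0,.13],-30.3)
E
```

```text
t: 10.3
tcp_pos: [0.5042, -0.0001, 0.2497]
orientation: [-0.001, 0.865, 0.501, -0.001]
wrist_force: [-0.5, -1.2, -0.3]
opening: 0.999
grasp_force: 0.0
turn [-0.002  0.     0.005] shift [ 0.612 -0.297  0.24 ] up= [-0.  -0.  -0.2] rot rows 1.0
```

```bash
python3 -m pendant '[0,0,0.004,0.612,-0.297,0,1, 0,0,0.004,0.612,-0.297,0,1, 0,0,0.004,0.612,-0.297,0,1, 0,0,0.004,0.612,-0.297,0,1, 0,0,0.004,0.612,-0.297,0.1,1, 0,0,0.004,0.612,-0.297,0.24,1, 0,0,0.004,0.612,-0.297,0.3,1, 0,0,0.004,0.612,-0.297,0.3,1, 0,0,0.004,0.612,-0.297,0.3,1]'
python3 - <<'E'
from h import *
T=np.array([.5274,.3392,0])
plan(T+[0,0,-.012],-30.3)
p,r,o=cur();s=snap("scene");C=cloud(s);D=C-p;yt=r.apply([0,1,0]);xt=r.apply([1,0,0])
m=(abs(D@yt)<.07)&(abs(D@xt)<.08)&(C[...,2]>.01)&(C[...,2]<.2);z=C[m]
for a in np.arange(.01,.2,.01):
    k=z[(z[:,2]>=a)&(z[:,2]<a+.01)]-p
    if len(k): print(round(a,2),len(k),"y",(k@yt).min().round(3),(k@yt).max().round(3),"x",(k@xt).min().round(3),(k@xt).max().round(3))
E
```

```text
t: 11.42
tcp_pos: [0.5324, 0.3322, 0.1021]
orientation: [0.001, 0.87, 0.494, 0.0]
wrist_force: [0.3, -0.2, -0.6]
opening: 1.002
grasp_force: 0.0
turn [ 0.001  0.    -0.006] shift [ 0.007 -0.016  0.228] up= [-0.   0.  -0.2] rot rows 1.0
0.01 172 y -0.044 0.068 x -0.055 0.077
0.02 180 y -0.039 0.031 x -0.055 0.063
0.03 159 y -0.04 0.032 x -0.056 0.063
0.04 1 y -0.031 -0.031 x 0.061 0.061
0.14 14 y -0.047 0.055 x -0.01 0.011
0.15 26 y -0.05 0.062 x -0.011 0.011
0.16 23 y -0.043 0.059 x -0.008 0.012
0.17 13 y -0.043 0.063 x -0.004 0.012
0.18 4 y -0.05 0.054 x 0.0 0.014
0.19 19 y -0.035 0.069 x -0.008 0.013
```

```bash
python3 -m pendant '[0,0,0,0.007,-0.012,0.08,1, 0,0,0,0.007,-0.012,0.15,1, 0,0,0,0.007,-0.012,0.21,1, 0,0,0,0.007,-0.012,0.25,1, 0,0,0,0.007,-0.012,0.25,1, 0,0,0,0.007,-0.012,0.25,1]'
python3 -m pendant '[0,0,0,0,0,0,-1, 0,0,0,0,0,0,-1, 0,0,0,0,0,0,-1, 0,0,0,0,0,0,-1]' 50
```

```text
t: 12.22
tcp_pos: [0.5291, 0.3406, -0.0223]
orientation: [0.0, 0.869, 0.495, 0.001]
wrist_force: [-0.4, -0.8, -0.0]
opening: 0.998
grasp_force: 0.0
t: 12.72
tcp_pos: [0.5287, 0.3408, -0.0225]
orientation: [-0.0, 0.869, 0.495, 0.001]
wrist_force: [-1.1, -0.3, 6.2]
opening: 0.716
grasp_force: 56.4
```

```bash
python3 -m pendant '[0,0,0,0,0,-0.04,-1, 0,0,0,0,0,-0.14,-1, 0,0,0,0,0,-0.24,-1, 0,0,0,0,0,-0.34,-1, 0,0,0,0,0,-0.44,-1, 0,0,0,0,0,-0.5,-1, 0,0,0,0,0,-0.5,-1, 0,0,0,0,0,-0.5,-1]'
cat > t.py <<'E'
from h import *
p,r,o=cur();print(p,o["wrist_force"].round(2),o["opening"],o["t"]);yt=r.apply([0,1,0]);xt=r.apply([1,0,0])
for n in("scene",):
    C=cloud(snap(n));D=C-p
    m=(abs(D@yt)<.055)&(abs(D@xt)<.085)&(D[...,2]>0.01)&(D[...,2]<.062);z=D[m]
    for a in np.arange(.01,.07,.007):
        k=z[(z[:,2]>=a)&(z[:,2]<a+.007)]
        if len(k): print(n,a.round(3),len(k),"y",(k@yt).min().round(3),(k@yt).max().round(3),"x",(k@xt).min().round(3),(k@xt).max().round(3))
plan(PL+[0,0,.08],-104.5)
E
python3 t.py
```

```text
t: 13.72
tcp_pos: [0.526, 0.3399, 0.2248]
orientation: [-0.0, 0.869, 0.495, -0.001]
wrist_force: [0.7, 0.6, -3.1]
opening: 0.715
grasp_force: 55.9
[0.52601474 0.33994067 0.2248424 ] [ 0.68  0.64 -3.13] 0.7150811333737714 13.725
scene 0.017 25 y -0.026 0.034 x -0.058 0.057
scene 0.024 152 y -0.034 0.038 x -0.06 0.057
scene 0.031 135 y -0.034 0.042 x -0.058 0.057
scene 0.038 136 y -0.033 0.049 x -0.059 0.057
scene 0.045 140 y -0.033 0.045 x -0.059 0.057
scene 0.052 164 y -0.036 0.049 x -0.06 0.057
scene 0.059 45 y -0.031 0.05 x -0.061 0.056
turn [0.    0.003 0.82 ] shift [-0.578  0.338 -0.01 ] up= [-0.  -0.  -0.2] rot rows 7.0
```

```bash
python3 -m pendant '[0,0,0.1,-0.06,0.03,-0.01,-1, 0,0,0.22,-0.16,0.1,-0.01,-1, 0,0,0.33,-0.26,0.16,-0.01,-1, 0,0,0.44,-0.36,0.22,-0.01,-1, 0,0,0.55,-0.46,0.28,-0.01,-1, 0,0,0.66,-0.54,0.32,-0.01,-1, 0,0,0.77,-0.578,0.338,-0.01,-1, 0,0,0.82,-0.578,0.338,-0.01,-1, 0,0,0.82,-0.578,0.338,-0.01,-1, 0,0,0.82,-0.578,0.338,-0.01,-1]'
python3 t.py; python3 - <<'E'
from h import *
s=snap("scene");cv2.imwrite("pics/p1.png",cv2.resize(s["img"][110:250,220:360],None,fx=4,fy=4,interpolation=cv2.INTER_CUBIC)); print(sensors.get_obs()["qpos"].round(2))
E
```

```text
t: 15.02
tcp_pos: [0.5249, 0.0062, 0.2302]
orientation: [0.0, 0.992, -0.125, -0.001]
wrist_force: [0.1, -0.7, -3.1]
opening: 0.719
grasp_force: 55.8
[0.5248545  0.00615199 0.23023923] [ 0.06 -0.69 -3.06] 0.718797548805191 15.025
scene 0.017 82 y -0.031 0.029 x -0.061 0.058
scene 0.024 252 y -0.031 0.03 x -0.061 0.064
scene 0.031 91 y -0.038 0.03 x -0.061 0.063
scene 0.038 109 y -0.043 0.043 x -0.061 0.065
scene 0.045 105 y -0.043 0.042 x -0.06 0.064
scene 0.052 111 y -0.043 0.044 x -0.059 0.064
scene 0.059 28 y -0.044 0.044 x -0.046 0.062
turn [0.    0.001 0.001] shift [-0.002  0.003  0.001] up= [-0.   0.  -0.2] rot rows 1.0
[-0.86  0.51  1.09  2.06 -0.57  0.92 -1.28]
```

View pics/p1.png

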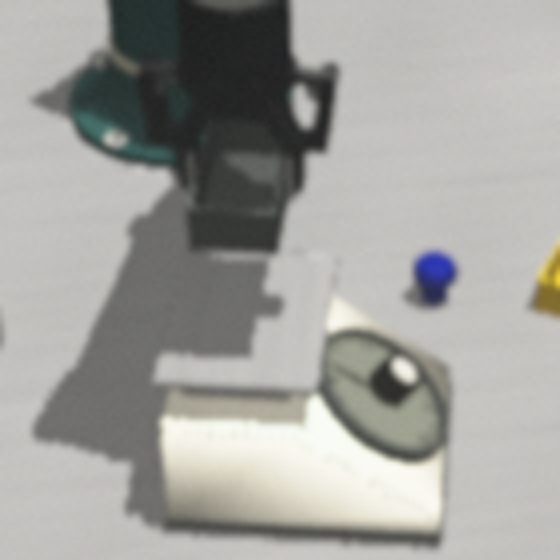

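The tray is held level above the platform, squared to it. Lower slowly.

```bash
python3 -m pendant '[0,0,0,-0.002,0.003,0.08,-1, 0,0,0,-0.002,0.003,0.14,-1, 0,0,0,-0.002,0.003,0.18,-1, 0,0,0,-0.002,0.003,0.194,-1, 0,0,0,-0.002,0.003,0.194,-1, 0,0,0,-0.002,0.003,0.194,-1]'
python3 -m pendant '[0,0,0,0,0,0.003,-1, 0,0,0,0,0,0.006,-1, 0,0,0,0,0,0.009,-1, 0,0,0,0,0,0.012,-1, 0,0,0,0,0,0.012,-1, 0,0,0,0,0,0.012,-1]'
```

```text
t: 15.88
tcp_pos: [0.5249, 0.0043, 0.135]
orientation: [-0.0, 0.992, -0.126, 0.001]
wrist_force: [-0.5, 1.0, -2.9]
opening: 0.716
grasp_force: 55.8
t: 16.62
tcp_pos: [0.5241, 0.0043, 0.1281]
orientation: [0.0, 0.992, -0.126, 0.0]
wrist_force: [0.2, -0.1, -2.6]
opening: 0.718
grasp_force: 55.8
```

```bash
python3 -m pendant '[0,0,0,0,0,0.002,-1, 0,0,0,0,0,0.004,-1, 0,0,0,0,0,0.006,-1, 0,0,0,0,0,0.006,-1, 0,0,0,0,0,0.006,-1]'
```

```text
t: 17.25
tcp_pos: [0.5242, 0.0043, 0.1252]
orientation: [-0.0, 0.992, -0.126, 0.0]
wrist_force: [-0.0, 0.1, -0.6]
opening: 0.716
grasp_force: 56.1
```

```bash
python3 -m pendant '[0,0,0,0,0,0.001,-1, 0,0,0,0,0,0.001,0.6, 0,0,0,0,0,0.001,0.7, 0,0,0,0,0,0.001,1, 0,0,0,0,0,0.001,1, 0,0,0,0,0,0.001,1, 0,0,0,0,0,-0.03,1, 0,0,0,0,0,-0.1,1, 0,0,0,0,0,-0.2,1, 0,0,0,0,0,-0.25,1, 0,0,0,0,0,-0.25,1]'
python3 - <<'E'
from h import *
s=snap("scene");q=snap("top")
# rectify the dial plane at 6mm out from both views: up-slope at top, reader view
cs=[]
right=-SY
for im in(s,q):
    g=np.mgrid[-66:66:200j,-66:66:200j]/1000
    X=DC+.006*N-g[0][...,None]*UP+g[1][...,None]*right
    m=proj(im,X.reshape(-1,3)).reshape(200,200,2).astype(np.float32)
    cs.append(cv2.resize(cv2.remap(im["img"],m[...,0],m[...,1],cv2.INTER_CUBIC),(400,400)))
cv2.imwrite("pics/d2.png",cv2.hconcat(cs))
C=cloud(s);z=C[(C[...,2]>.178)&(C[...,2]<.19)&(abs(C-PL)[...,:2].max(-1)<.09)]-PL
print("tray own",(z@SX).min(),(z@SX).max(),(z@SY).min(),(z@SY).max(),len(z))
E
```

```text
t: 18.62
tcp_pos: [0.5257, 0.0039, 0.2528]
orientation: [-0.001, 0.992, -0.126, 0.002]
wrist_force: [0.6, -0.5, -0.5]
opening: 1.002
grasp_force: 0.0
tray own -0.03168871362597595 0.031347070074958946 -0.05938517017021993 0.0639989859006242 122
```

View pics/d2.png

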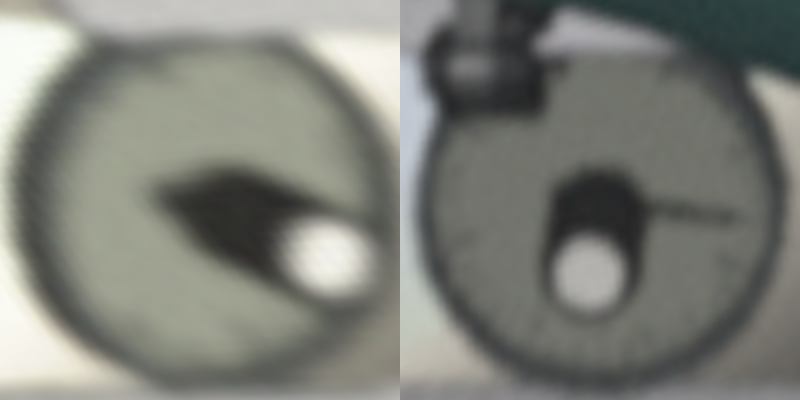

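Tray is in place and centred (within about 2 mm). In the rectified dial (right half), the pointer runs from the centre to (740,217), which is about 97° clockwise. A dark spot near (560,65), about -16°, is probably the zero mark. Measure both numerically.

```bash
cat > d.py <<'E'
from h import *
def polar(im,img,radii,off=(0,0)):
    a=np.radians(np.arange(-180,180,1.5)); out=[]
    for r in radii:
        X=DC+off[0]*(-SY)+off[1]*UP+.006*N+r*(np.cos(a)[:,None]*UP-np.sin(a)[:,None]*SY)
        m=proj(im,X).astype(np.float32)
        out.append(cv2.remap(cv2.cvtColor(img,cv2.COLOR_BGR2GRAY),m[:,:1],m[:,1:],cv2.INTER_CUBIC)[:,0])
    return np.degrees(a),np.array(out,float)
def ring(im,img):  # bezel outer ring top: dark pixels fit
    pass
E
python3 - <<'E'
from d import *
q=snap("top")
for nm,img,rs in(("zero top0",cv2.imread("pics/top0.png"),(.044,.047,.050)),("zero now",q["img"],(.044,.047,.05)),("ptr top0",cv2.imread("pics/top0.png"),(.028,.034,.04)),("ptr now",q["img"],(.028,.034,.04))):
    a,o=polar(q,img,rs)
    for r,row in zip(rs,o):
        d=np.median(row)-row; i=np.argsort(-d)[:10]; print(nm,r,sorted([(a[k],int(d[k])) for k in i]))
E
```

```text
zero top0 0.044 [(np.float64(-21.0), 14), (np.float64(-19.5), 20), (np.float64(-18.0), 24), (np.float64(-16.5), 25), (np.float64(-14.999999999999998), 21), (np.float64(-13.5), 15), (np.float64(9.0), 11), (np.float64(10.5), 14), (np.float64(12.000000000000002), 15), (np.float64(13.5), 13)]
zero top0 0.047 [(np.float64(-22.5), 16), (np.float64(-21.0), 22), (np.float64(-19.5), 29), (np.float64(-18.0), 33), (np.float64(-16.5), 35), (np.float64(-14.999999999999998), 29), (np.float64(-13.5), 21), (np.float64(27.0), 14), (np.float64(28.500000000000004), 15), (np.float64(115.49999999999999), 12)]
zero top0 0.05 [(np.float64(-27.0), 15), (np.float64(-25.5), 16), (np.float64(-24.000000000000004), 16), (np.float64(-22.5), 14), (np.float64(25.5), 15), (np.float64(27.0), 20), (np.float64(28.500000000000004), 21), (np.float64(29.999999999999996), 20), (np.float64(31.5), 16), (np.float64(33.0), 14)]
zero now 0.044 [(np.float64(-40.5), 69), (np.float64(-39.0), 70), (np.float64(-37.5), 71), (np.float64(-36.0), 70), (np.float64(-34.5), 70), (np.float64(-33.0), 70), (np.float64(-31.5), 71), (np.float64
[... 1661 characters left out ...]
at64(153.0), 42), (np.float64(154.5), 46), (np.float64(156.0), 49), (np.float64(157.5), 48), (np.float64(159.0), 42)]
ptr now 0.034 [(np.float64(-148.5), 31), (np.float64(-37.5), 35), (np.float64(-36.0), 41), (np.float64(-34.5), 44), (np.float64(-33.0), 44), (np.float64(-31.5), 39), (np.float64(-29.999999999999996), 33), (np.float64(97.5), 32), (np.float64(99.0), 32), (np.float64(100.50000000000001), 30)]
ptr now 0.04 [(np.float64(-40.5), 67), (np.float64(-39.0), 69), (np.float64(-37.5), 70), (np.float64(-36.0), 72), (np.float64(-34.5), 75), (np.float64(-33.0), 76), (np.float64(-31.5), 76), (np.float64(-29.999999999999996), 76), (np.float64(-28.500000000000004), 71), (np.float64(-27.0), 64)]
```

Zero at about -17° and pointer at about 98°, so the bezel needs roughly +115° clockwise (a positive turn about tool z). Go to a pre-grasp pose along the dial's axis, with the wrist wound back first.

```bash
cat >> h.py <<'E'
def Rk(deg): # tool z=-N, y = UP turned deg clockwise (facing dial)
    z=-N; R0=Ro.from_matrix(np.c_[np.cross(UP,z),UP,z]); return R0*Ro.from_euler("z",deg,degrees=True)
E
python3 - <<'E'
from h import *
print("DC",DC,"N",N)
plan(DC+.10*N+[0,0,.06],75.5-60); plan(DC+.10*N,R=Rk(-135))
E
```

```text
DC [0.54807047 0.09891456 0.073     ] N [0.14351515 0.55533173 0.81915204]
turn [-1.000e-03  1.000e-03 -1.333e+00] shift [ 0.001 -0.31   0.069] up= [-0.  -0.  -0.2] rot rows 12.0
turn [-0.189 -0.454 -1.442] shift [ 0.001 -0.31   0.189] up= [-0.  -0.  -0.2] rot rows 13.0
```

```bash
python3 -m pendant '[0,0,-0.1,0,-0.1,-0.02,0.5, 0,0,-0.22,0,-0.2,-0.02,0.5, 0,0,-0.33,0,-0.31,-0.02,0.5, 0,0,-0.45,0,-0.31,-0.02,0.5, 0,0,-0.56,0,-0.31,-0.02,0.5, 0,0,-0.68,0,-0.31,-0.02,0.5, 0,0,-0.8,0,-0.31,-0.02,0.5, 0,0,-0.8,0,-0.31,-0.02,0.5]'
python3 - <<'E'
from h import *
plan(DC+.10*N,R=Rk(-135)); print(sensors.get_obs()["qpos"].round(2))
E
```

```text
t: 19.77
tcp_pos: [0.562, 0.1541, 0.2591]
orientation: [-0.0, 0.877, 0.48, -0.001]
wrist_force: [0.3, -0.0, -0.5]
opening: 0.748
grasp_force: 0.0
turn [ 0.093 -0.397 -0.678] shift [0.001 0.001 0.208] up= [-0.  -0.  -0.2] rot rows 7.0
[-0.88  0.43  0.74  1.9  -0.35  0.95 -0.54]
```

```bash
python3 -m pendant '[0.013,-0.06,-0.1,0,0,0,0.5, 0.027,-0.12,-0.2,0,0,0,0.5, 0.04,-0.18,-0.3,0,0,0,0.5, 0.054,-0.23,-0.4,0,0,0.02,0.5, 0.068,-0.29,-0.5,0,0,0.05,0.5, 0.082,-0.35,-0.6,0,0,0.1,0.5, 0.093,-0.397,-0.678,0,0,0.15,0.5, 0.093,-0.397,-0.678,0,0,0.208,0.5, 0.093,-0.397,-0.678,0,0,0.208,0.5, 0.093,-0.397,-0.678,0,0,0.208,0.5]'
cat > f.py <<'E'
from h import *
# finger tips versus reported TCP, in tool axes
p,r,o=cur(); print(o["qpos"].round(2),o["wrist_force"].round(1),p-DC)
for n in("scene","top"):
    C=cloud(snap(n)).reshape(-1,3);T=r.inv().apply(C-p)
    k=(abs(T[:,0])<.03)&(abs(T[:,1])<.07)&(T[:,2]>-.09)&(T[:,2]<.02)&((C-DC)@N>.045); T=T[k]
    for a in np.arange(-.09,.02,.01):
        j=T[(T[:,2]>=a)&(T[:,2]<a+.01)]
        if len(j): print(n,a.round(3),len(j),"x",j[:,0].min().round(3),j[:,0].max().round(3),"y",j[:,1].min().round(3),j[:,1].max().round(3))
E
python3 f.py; python3 - <<'E'
from h import *
plan(DC+.10*N,R=Rk(-135))
E
```

```text
t: 21.02
tcp_pos: [0.5634, 0.1537, 0.1569]
orientation: [0.081, 0.474, 0.828, -0.289]
wrist_force: [0.2, -0.3, 0.3]
opening: 0.751
grasp_force: 0.0
[-0.91  0.74  0.53  1.76  0.13  1.12  0.02] [ 0.2 -0.3  0.3] [0.01531565 0.0548328  0.08385115]
scene -0.09 101 x -0.021 0.011 y -0.063 0.066
scene -0.08 37 x -0.016 0.001 y -0.058 0.052
scene -0.07 38 x -0.017 0.013 y -0.044 0.048
scene -0.06 35 x -0.015 0.005 y -0.043 0.047
scene -0.05 35 x -0.018 0.008 y -0.043 0.047
scene -0.04 15 x -0.012 0.012 y -0.036 0.04
top -0.09 83 x -0.016 0.01 y -0.063 0.063
top -0.08 35 x -0.015 0.003 y -0.057 0.054
top -0.07 46 x -0.013 0.008 y -0.045 0.04
top -0.06 52 x -0.014 0.008 y -0.047 0.046
top -0.05 53 x -0.014 0.009 y -0.045 0.042
top -0.04 21 x -0.013 0.01 y -0.042 0.036
turn [ 0.003  0.001 -0.002] shift [0.004 0.    0.004] up= [-0.082 -0.08  -0.164] rot rows 1.0
```

```bash
python3 - <<'E'
from h import *
q=snap("top");s=snap("scene")
for im,f,c in((q,"top0",(309.2,195.5)),(s,"scene0",(321.2,202.7))):
    img=cv2.imread(f"pics/{f}.png").astype(int); u0,v0=map(int,np.round(c)); w=img[v0-6:v0+7,u0-6:u0+7].min(2); th=130 if f=="top0" else 150
    m=(w>th).astype(np.uint8);n,l,st,ce=cv2.connectedComponentsWithStats(m);i=l[6,6];c2=ce[i]+[u0-6,v0-6];print(f,w.max(),i,st[i,4],c2)
    D=onplane(im,[c2],DC+.036*N,N)[0]-DC-.036*N; print("upslope",D@UP,"right",-D@SY)
plan(DC-.010*N,R=Rk(-135))
E
```

```text
top0 159 1 35 [308.45714286 194.91428571]
upslope -0.0012271417846981103 right 0.0002448248005667253
scene0 230 2 27 [320.48148148 201.88888889]
upslope -0.000300395431122035 right 0.002710844430597147
turn [ 0.003  0.001 -0.001] shift [ 0.004 -0.001  0.224] up= [-0.082 -0.08  -0.164] rot rows 1.0
```

```bash
python3 -m pendant '[0,0,0,0.004,0,0.1,0.5, 0,0,0,0.004,0,0.17,0.5, 0,0,0,0.004,0,0.2,0.5, 0,0,0,0.004,0,0.22,0.5, 0,0,0,0.004,0,0.22,0.5, 0,0,0,0.004,0,0.22,0.5]'
python3 -m pendant '[0,0,0,0,0,0,-1, 0,0,0,0,0,0,-1, 0,0,0,0,0,0,-1, 0,0,0,0,0,0,-1, 0,0,0,0,0,0,-1]' 40
python3 - <<'E'
from h import *
p,r,o=cur();print((p-DC)@N,(p-DC)@UP,-(p-DC)@SY,o["qpos"].round(2),o["wrist_force"],o["moment"].round(2))
E
```

```text
t: 21.98
tcp_pos: [0.5475, 0.0959, 0.0657]
orientation: [0.081, 0.473, 0.829, -0.288]
wrist_force: [0.4, -0.2, -0.7]
opening: 0.749
grasp_force: 0.0
t: 22.6
tcp_pos: [0.546, 0.0952, 0.0661]
orientation: [0.08, 0.473, 0.828, -0.289]
wrist_force: [-1.5, 1.5, 5.8]
opening: 0.359
grasp_force: 39.5
-0.008039502202539317 -0.0005725612906077689 0.0010370811940031627 [-0.85  0.83  0.51  1.89  0.13  0.89  0.02] [-1.54655954  1.50619938  5.82319527] [ 0.25  0.39 -0.31]
```

```bash
python3 -m pendant '[0,0,0.1,0,0,0,-1, 0,0,0.2,0,0,0,-1, 0,0,0.3,0,0,0,-1, 0,0,0.4,0,0,0,-1, 0,0,0.5,0,0,0,-1, 0,0,0.6,0,0,0,-1, 0,0,0.7,0,0,0,-1, 0,0,0.8,0,0,0,-1, 0,0,0.9,0,0,0,-1, 0,0,0.9,0,0,0,-1, 0,0,0.9,0,0,0,-1]'
python3 - <<'E'
from d import *
p,r,o=cur();print((p-DC)@N,(p-DC)@UP,-(p-DC)@SY,o["qpos"].round(2),o["wrist_force"].round(1)); print("done deg",(Rk(-135).inv()*r).as_rotvec(degrees=True))
for n in("top","scene"):
    q=snap(n)
    for rs in(.036,.044,.047):
        a,o=polar(q,q["img"],(rs,)); print(n,rs,[(int(x),int(d)) for x,d in zip(a,o[0]) if 40<x<140])
E
```

```text
t: 23.98
tcp_pos: [0.5469, 0.095, 0.066]
orientation: [0.249, 0.897, 0.323, -0.167]
wrist_force: [-1.3, 1.3, 5.3]
opening: 0.353
grasp_force: 39.7
-0.00803766243880933 -0.0006478257451334526 0.0001692608819574814 [-1.07  1.    0.92  1.9  -0.29  0.89 -0.96] [-1.3  1.3  5.3]
done deg [-2.62104694e-01  4.52892074e-02  8.09772635e+01]
top 0.036 [(40, 118), (42, 118), (43, 118), (45, 118), (46, 117), (48, 117), (49, 118), (51, 118), (52, 118), (54, 118), (55, 118), (57, 118), (58, 117), (59, 116), (61, 116), (63, 116), (64, 117), (66, 117), (67, 118), (69, 118), (70, 118), (72, 118), (73, 117), (75, 117), (76, 117), (78, 117), (79, 118), (81, 119), (82, 119), (84, 118), (85, 117), (87, 116), (88, 115), (90, 113), (91, 109), (93, 103), (94, 97), (96, 91), (97, 88), (99, 89), (100, 92), (102, 97), (103, 102), (105, 108), (106, 111), (108, 114), (109, 117), (111, 118), (112, 117), (114, 117), (115, 117), (117, 117), (118, 118), (119, 118), (121, 118), (123, 118), (124, 118), (126, 118), (127, 117), (129, 117), (130, 116), (132, 116), (133, 114), (135, 111), (136, 108), (138, 102), (139, 95)]
[... 3077 characters left out ...]
 157), (46, 155), (48, 153), (49, 151), (51, 148), (52, 143), (54, 138), (55, 132), (57, 125), (58, 117), (59, 111), (61, 107), (63, 106), (64, 109), (66, 114), (67, 122), (69, 130), (70, 137), (72, 143), (73, 148), (75, 150), (76, 152), (78, 153), (79, 154), (81, 154), (82, 154), (84, 154), (85, 151), (87, 144), (88, 138), (90, 130), (91, 119), (93, 109), (94, 100), (96, 88), (97, 78), (99, 71), (100, 63), (102, 55), (103, 51), (105, 49), (106, 47), (108, 47), (109, 47), (111, 47), (112, 47), (114, 49), (115, 55), (117, 62), (118, 69), (119, 75), (121, 80), (123, 83), (124, 84), (126, 82), (127, 77), (129, 74), (130, 76), (132, 80), (133, 88), (135, 103), (136, 118), (138, 130), (139, 141)]
```

Zero now reads at about 63.3° and the pointer at about 97.9°: 34.5° remains (0.383).

```bash
python3 -m pendant '[0,0,0.1,0,0,0,-1, 0,0,0.2,0,0,0,-1, 0,0,0.3,0,0,0,-1, 0,0,0.383,0,0,0,-1, 0,0,0.383,0,0,0,-1, 0,0,0.383,0,0,0,-1]'
cat > z.py <<'E'
from d import *
q=snap("top");p,r,o=cur();print("done deg",(Rk(-135).inv()*r).as_rotvec(degrees=True)[2],o["qpos"][6])
for rs in(.030,.034,.038,.041,.044,.047,.049):
    a,o=polar(q,q["img"],(rs,)); k=(a>82)&(a<116); d=np.clip(110-o[0][k],0,None) if rs<.045 else np.clip(105-o[0][k],0,None); print(rs,"centroid",(a[k]@d/d.sum()).round(2),d.max(),[int(x) for x in o[0][k]])
E
python3 z.py
```

```text
t: 24.82
tcp_pos: [0.547, 0.0946, 0.0663]
orientation: [0.288, 0.953, 0.043, -0.086]
wrist_force: [0.2, 0.8, 6.5]
opening: 0.355
grasp_force: 40.2
done deg 115.44573747640344 -1.3735105765575761
0.03 centroid 98.04 28.0 [116, 115, 114, 112, 108, 103, 97, 92, 87, 83, 82, 82, 84, 88, 94, 99, 104, 109, 112, 115, 116, 116, 117]
0.034 centroid 98.73 25.0 [117, 118, 118, 116, 113, 110, 106, 100, 94, 88, 85, 85, 87, 91, 97, 102, 107, 111, 113, 115, 117, 117, 117]
0.038 centroid 98.27 22.0 [117, 118, 117, 117, 116, 113, 108, 101, 95, 90, 88, 88, 91, 96, 102, 106, 111, 114, 115, 116, 116, 116, 117]
0.041 centroid 98.02 28.0 [118, 117, 117, 118, 118, 114, 107, 100, 92, 85, 82, 82, 87, 94, 102, 109, 112, 115, 117, 118, 118, 117, 117]
0.044 centroid 97.24 34.0 [118, 118, 117, 116, 112, 108, 103, 94, 85, 78, 76, 80, 87, 97, 105, 111, 116, 118, 117, 116, 116, 115, 114]
0.047 centroid 97.09 35.0 [115, 115, 115, 112, 108, 103, 95, 85, 77, 70, 70, 75, 82, 90, 99, 107, 111, 113, 113, 113, 112, 111, 111]
0.049 centroid 97.26 42.0 [113, 111, 109, 105, 101, 96, 86, 78, 69, 63, 63, 66, 73, 82, 91, 97, 101, 106, 108, 108, 107, 108, 109]
```

Zero lags by about 0.8°; nudge, then release, back off and check.

```bash
python3 -m pendant '[0,0,0.009,0,0,0,-1, 0,0,0.009,0,0,0,-1, 0,0,0.009,0,0,0,-1]'; python3 z.py
python3 -m pendant '[0,0,0,0,0,0,0, 0,0,0,0,0,0,0.3, 0,0,0,0,0,0,0.3, 0,0,0,0,0,0,0.3, 0,0,0,0,0,-0.05,0.3, 0,0,0,0,0,-0.15,0.3, 0,0,0,0,0,-0.27,0.3, 0,0,0,0,0,-0.27,0.3]'; python3 z.py
```

```text
t: 25.25
tcp_pos: [0.547, 0.0947, 0.0663]
orientation: [0.288, 0.953, 0.036, -0.084]
wrist_force: [-0.1, 0.6, 5.4]
opening: 0.356
grasp_force: 40.2
done deg 116.24878047140938 -1.3832232513799894
0.03 centroid 98.02 27.0 [116, 115, 113, 111, 108, 103, 97, 92, 87, 84, 83, 83, 85, 89, 94, 99, 104, 109, 112, 115, 116, 116, 116]
0.034 centroid 98.78 25.0 [117, 117, 117, 116, 113, 110, 106, 100, 94, 89, 85, 85, 87, 91, 96, 102, 107, 110, 113, 115, 117, 118, 118]
0.038 centroid 98.13 24.0 [117, 117, 117, 117, 116, 113, 108, 101, 95, 89, 86, 87, 91, 97, 103, 107, 112, 115, 116, 116, 117, 117, 117]
0.041 centroid 98.3 27.0 [116, 117, 117, 117, 116, 112, 107, 102, 95, 88, 83, 83, 87, 93, 101, 108, 113, 115, 116, 116, 116, 117, 117]
0.044 centroid 97.76 29.0 [117, 116, 115, 115, 112, 110, 107, 100, 91, 85, 81, 84, 89, 97, 104, 110, 115, 118, 117, 116, 116, 116, 116]
0.047 centroid 97.66 32.0 [113, 112, 113, 112, 109, 106, 99, 91, 84, 76, 73, 75, 80, 89, 98, 106, 110, 113, 115, 117, 117, 117, 116]
0.049 centroid 97.77 40.0 [110, 109, 110, 108, 105, 100, 92, 84, 76, 68, 65, 66, 71, 81, 91, 98, 1
[... 465 characters left out ...]
2, 114, 116, 117, 118, 118]
0.038 centroid 98.34 21.0 [118, 118, 118, 118, 117, 114, 109, 102, 96, 91, 89, 89, 92, 96, 102, 107, 112, 115, 117, 117, 117, 117, 117]
0.041 centroid 98.27 26.0 [117, 117, 117, 117, 116, 112, 107, 102, 95, 88, 84, 84, 88, 94, 101, 108, 112, 114, 116, 116, 116, 115, 115]
0.044 centroid 97.78 28.0 [118, 118, 118, 117, 114, 111, 107, 100, 92, 85, 82, 84, 89, 97, 104, 110, 115, 117, 117, 117, 117, 117, 117]
0.047 centroid 97.64 31.0 [115, 114, 113, 111, 108, 106, 99, 91, 84, 77, 74, 76, 81, 89, 98, 106, 110, 113, 115, 117, 117, 117, 116]
0.049 centroid 97.88 39.0 [111, 110, 109, 107, 105, 101, 93, 85, 76, 69, 66, 66, 71, 80, 90, 98, 103, 108, 110, 112, 113, 113, 113]
```

Zero and pointer now agree to about 0.5°. Final numeric check, then hand in.

```bash
python3 - <<'E'
from h import *
s=snap("scene");C=cloud(s);z=C[(C[...,2]>.174)&(C[...,2]<.187)&(abs(C-PL)[...,:2].max(-1)<.085)]-PL
c,wh,a=cv2.minAreaRect((z[:,:2]*1000).astype(np.float32));print("tray offset mm",np.round(c,1),np.round(wh,1),a,"rim z",np.percentile(z[:,2]+.15,[5,95]),len(z))
o=sensors.get_obs();print(o["t"],o["wrist_force"].round(1),abs(o["qvel"]).max())
if np.hypot(*c)<8: print(order.finish_job())
E
```

```text
tray offset mm [ 2.1 -0.9] [ 62.7 125.6] 75.3441162109375 rim z [0.17476566 0.184783  ] 179
26.4 [ 0.2  0.7 -0.1] 0.04446462155652987
the job is handed in; nothing more can be done
None
```

The job is handed in at 26.4 s of the 72 s limit: the cap is back in the bin, the tray stands centred on the platform to about 2 mm, and the zero mark is within about 0.5° of the pointer tip. My first grasp on the cap slipped off, leaving it standing in place, because the real fingertips sit about 24 mm short of the reported tool point.

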